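# Hold a speaker driver on the test probes

### The arm

A 7-joint arm with a two-finger parallel gripper is mounted at the origin on the work surface. World frame = base frame: x ahead of the robot, y to its left, z up, the work surface at z = 0. Lengths are in m, angles in rad, forces in N, time in s.
With the tool pointing down it reaches from about 0.4 to 0.85 m from the base axis. Payload 4.5 kg.
Tool frame: the origin (TCP) lies midway between the tips of the shut fingers; the grasp point (between the pads) lies 19 mm behind it; z points along the fingers, y is the line along which they close (so a half turn about z gives the same grasp; the last joint's range is limited). The gripper opens to 88 mm and grips with 3 to 60 N. Pads are 18 mm wide; open, the fingers measure 123 mm over their backs; the gripper's body (75 mm by 187 mm) begins 45 mm behind the grasp point.
Start: joints at [-1.099, 0.689, -0.195, 1.565, 0.157, 0.902, -0.215], TCP at [0.265, 0.566, 0.239] pointing down, gripper open.
Joint ranges: [-3.01, 3.01], [-0.46, 2.08], [-1.47, 1.51], [0.13, 2.56], [-1, 4.14], [0.04, 2.09], [-2.66, 2.66]. Speed limits (rad/s): [2.57, 2.57, 3.14, 3.14, 3.14, 3.14, 3.14].

### API

Orientations are given as a unit quaternion [x, y, z, w].
In Python, from plant import r gives the robot as it stands.
- The arm moves only by the tool move_arm, never from a script. Its argument "targets" is a list that holds one entry, the list of rows, each a list of 7 numbers: the opening, from 0 (shut) to 1 (fully open), then the shift along the tool's x, y, z in mm, then the turn, a rotation vector about the tool's x, y, z in degrees. In form: [[[claw, dx, dy, dz, ax, ay, az], ...]]. A call has 1 to 10 rows; each row is the pose to reach, as a shift and turn from the pose commanded when the call began, along the tool's axes at that moment; what a row does not reach only later rows make up. A row lasts 1/8 s, in which the tool goes at most 62.5 mm and 10.7 degrees, less where a joint would pass 70% of its speed; a pose out of reach is approached as far as the arm can. A call with a gripper value outside its range is refused whole. The fingers move at their own pace and stop on an object; "newtons" is the grip in N (left out, the last holds). Time passes only in rows, so rows that repeat a pose let the fingers close. It gives the time, the measured TCP pose, the force, the opening and the grip force at its end, in the units of the state.
- r.get_state(): the state, without advancing time (a new reading comes with each control period).
- r.snapshot(name): name is "scene" or "side" or "wrist"; returns the picture (420x560x3 uint8, red, green, blue); there is no depth.
- r.camera_info(name): a dict with "fx", "fy", "cx", "cy" (pixels), "k1" (the pictures are not rectified: a ray, as slopes to the right and down, at radius r is drawn at 1 + k1 r^2 times it, then the intrinsics apply), "R" (3x3) and "t" (3): a world point X has camera coordinates R X + t. Camera axes: x right, y down, z forward; pixel columns grow to the right and rows downward; lengths in m; the calibration is good to about 2 mm. A picture is of the moment at which its call begins: read the wrist's pose just before it. camera_info takes no time and is no camera call; for the wrist camera it gives the pose at the moment of the call.
- r.finish_job(): hands the job in; it is judged then, once.
The state is a dict: "clock": time; "q": joint angles; "qd": joint speeds; "joint_torque": joint torques, N m; "tool_pos": TCP position; "eef_rot": TCP orientation; "contact_force": force on the tool from outside, world axes, zero at the start; "moment": the same for the moment, N m; "opening": opening from 0.0 (shut) to 1.0 (fully open); "finger_force": force on a finger pad.
Only numpy, scipy, OpenCV 4.12 (cv2) and the standard library are available. Lean on these libraries where they do the work, as an engineer would, in place of code of your own. Each camera call takes 0.05 s, during which the arm holds its last target. There are 200 camera calls.

### The job

Contact-test the speaker driver that sits in the test jig: shut the jig's clear lid right down, turn the red turnbutton square across the lid's front edge to secure it, and only then press the spring-return probe lever down until its red pointer stands in the green band (about two thirds of the stroke), never as far as the red band. The job finishes while you are still holding the lever there: do not let it go. Leave the loose drivers, tape, solder, flux bottle and screwdriver where they are.

Things in the scene. Friction and masses are not known exactly. Their poses are not given: they have to be found in the camera images.
- jig: Fixed contact-test jig: grey housing, aluminium deck 50 mm above the bench, spanning x -115..105, y -120..160 mm of its own frame. Origin on the bench under the speaker nest's centre; x away from the robot, y left, z up. Clear lid over the nest (hinge at +x), red turnbutton in front of it (axis at x -95, y 0), probe lever along its right side (y -145).
- lid (a joint): Opening of the clear lid (rad): 0 = shut on its rests, grows as the front edge rises; starts half open. 159 mm from hinge axis (jig x 85, z 89 mm, along y) to front edge, 140 wide, 6 thick. Stiff hinge: stays at any angle; 1 to 4 N on the front edge moves it. Front 30 mm is an aluminium bar with a black knob, 18 mm across, 20 high, at its right end (jig y -48).
- lid_front (a point): Point on the top face of the lid's aluminium front bar, mid-width, 144 mm from the hinge axis; moves with the lid. 92 mm above the bench when shut (jig x -59, y 0).
- turnbutton (a joint): Turnbutton angle (rad) about a vertical axis: near 0 = open, nose to the jig's left (+y), clear of the lid; grows clockwise seen from above; 1.57 = its stop, nose along the jig's +x, square across the lid's front bar. Stays where it is left; about 0.06 N m turns it.
- button_grip (a point): Top centre of the turnbutton's red upright wing, on the turning axis, 129.5 mm above the bench. Wing 10 mm thick, 44 long (along the nose, 22 each side of the axis), 30 high, on a steel nose plate 6 mm thick, 15 wide, reaching 44 mm from the axis, its top at 99.5 mm, its underside 1.5 mm over the shut lid.
- lever_travel (a joint): Travel of the spring-return probe lever (rad): 0 = up at rest, 0.40 rad above level; grows as pressed; 0.40 = bottom stop, level. Sector plate: green from 0.22 to 0.32, red from 0.35, white elsewhere. Pivot axis along the jig's y at jig x 60, y -145, z 60 mm; the lever points to the jig's -x. At mid-grip about 4 N starts it, about 9 N holds it in the green.
- lever: The probe lever itself: a 10 mm steel bar with a black grip on its outer end. Origin on its pivot axis; its own -x points outwards along the lever towards the robot, tilting with it; its y lies along the pivot axis.
- grip (a point): Mid-point of the lever's black grip, on its centre line: a round bar 24 mm in diameter, 80 mm long, with a 29 mm ball at its outer end. 140 mm from the pivot, about 115 mm above the bench at rest, 78 mm in mid-green. Press it from above with closed fingertips, or pinch its sides.
- next_driver: Bystander: the next speaker driver, black, 57 mm across, 18 mm high, lying loose face down on the left of the jig's deck.
- driver_a: Bystander: a loose speaker driver, 57 mm across, 18 mm high, on the bench to the right.
- driver_b: Bystander: a loose speaker driver, 57 mm across, 18 mm high, on the bench to the right.
- tape: Bystander: a roll of yellow-green tape, 90 mm across, 50 mm high.
- solder_spool: Bystander: a blue solder spool, 52 mm across, 42 mm high.
- flux: Bystander: a white flux bottle with a red cap, 44 mm across, 100 mm high.
- screwdriver: Bystander: a screwdriver 170 mm long lying on the bench to the right.

How it is judged:
On the way, in this order (a step that is already met when the one before it is completed fails the run):
1. the lid is shut (value of joint lid below 0.03 rad), for 0.2 s.
2. the turnbutton is square across the shut lid (value of joint turnbutton above 1.3 rad and value of joint lid below 0.03 rad), for 0.2 s.
3. the lever is held in the green band (value of joint lever_travel between 0.22 and 0.32 rad and contact force between the fingers and lever above 3 N), for 0.5 s.
At the end, for the whole second after the job is handed in: The lid is shut (under 0.03 rad), the turnbutton is across it (over 1.3 rad of 1.57), and the fingers hold the probe lever, with more than 3 N, inside the green band (0.22 to 0.32 rad), all through the last second (all of step 2 and all of step 3); the arm keeps its last pose, push and grip.
It fails at once if the lever is pressed into the red band (value of joint lever_travel above 0.35 rad).
It fails at once if the lever is pressed before the lid is shut and secured (value of joint lever_travel above 0.12 rad and (value of joint turnbutton below 1.25 rad or value of joint lid above 0.05 rad)).
It fails at once if a loose bystander is pushed aside (distance of any of next_driver, driver_a, driver_b, tape, solder_spool, flux, screwdriver from where it was at the start of the episode above 0.03 m).
It also fails if it takes over 58 s, if anything falls off the work surface, if the arm or the gripper's body presses on something with over 40 N, if the wrist force passes 120 N, or if a joint passes its speed limit or range.

## Working session

There is one attempt and no reset: what is moved stays moved. The work goes in short steps, Python scripts to look and compute and a tool call to move; the robot and the scene stay as the last step left them, time stands still between calls to the robot, and variables do not carry over. Pictures are saved under pics/ and viewed, at most 10 in all, crops included, and the job is handed in when it is done.

Besides the shell and the picture viewer there is one more tool, called after "Call:" by a JSON object that holds its "method" and its "body", one argument or row to a line. move_arm: Moves the arm, as the interface text tells. Its arguments: {"type":"object","properties":{"targets":{"type":"array","items":{"type":"array","items":{"type":"array","items":{"type":"number"}}}},"newtons":{"type":"number"}},"required":["targets"]}

```bash
mkdir -p pics; ls
python3 - <<'E'
from plant import r
import cv2,numpy as np
for n in("scene","side"):
    im=r.snapshot(n); cv2.imwrite(f"pics/{n}0.png",cv2.resize(im[...,::-1],(800,600),interpolation=cv2.INTER_CUBIC)); np.save(f"pics/{n}0.npy",im)
    c=r.camera_info(n); print(n,{k:np.round(v,4).tolist() for k,v in c.items()})
s=r.get_state();print(s)
E
```

```text
pics
scene {'fx': 385.6502, 'fy': 385.6502, 'cx': 284.311, 'cy': 212.4015, 'k1': 0.0056, 'R': [[-0.5142, 0.8576, 0.0105], [0.5334, 0.3293, -0.7791], [-0.6716, -0.3951, -0.6268]], 't': [0.3839, -0.1909, 1.4715]}
side {'fx': 448.3326, 'fy': 448.3326, 'cx': 272.0523, 'cy': 204.5846, 'k1': -0.1396, 'R': [[0.9386, -0.3444, -0.0182], [-0.2624, -0.6788, -0.6858], [0.2239, 0.6485, -0.7276]], 't': [-0.5648, 0.1404, 1.3467]}
{'clock': 0.1, 'q': array([-1.09918971,  0.68990144, -0.19456527,  1.56621435,  0.1573097 ,
        0.90250518, -0.21509796]), 'qd': array([-5.31843959e-04,  1.75004806e-04, -5.54837394e-05, -2.09325351e-03,
        3.36694550e-05,  1.35797748e-03, -1.15971223e-03]), 'joint_torque': array([-2.15264234e-03, -5.28503573e+01, -1.27137680e+00, -1.53835845e+01,
       -5.26313321e-02,  2.02617819e-03,  3.87823832e-05]), 'tool_pos': array([0.26475374, 0.56553818, 0.2379974 ]), 'eef_rot': array([ 2.17102497e-01,  9.76148472e-01, -8.06535079e-04, -1.29266368e-04]), 'contact_force': array([-0.10653745,  0.67360469, -0.40617965]), 'moment': array([ 0.04407807, -0.06314571,  0.00145211]), 'finger_force': 0.0, 'opening': 1.000013241476414}
```

View pics/scene0.png

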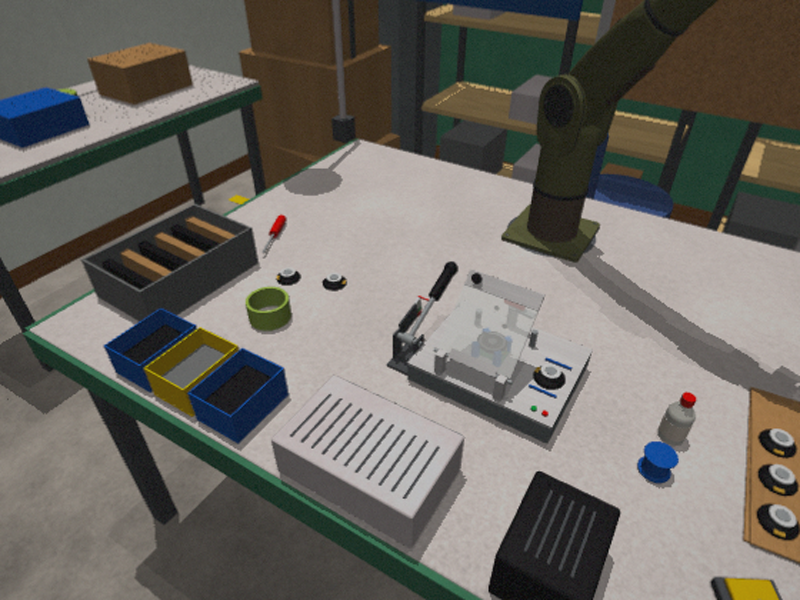

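View pics/side0.png

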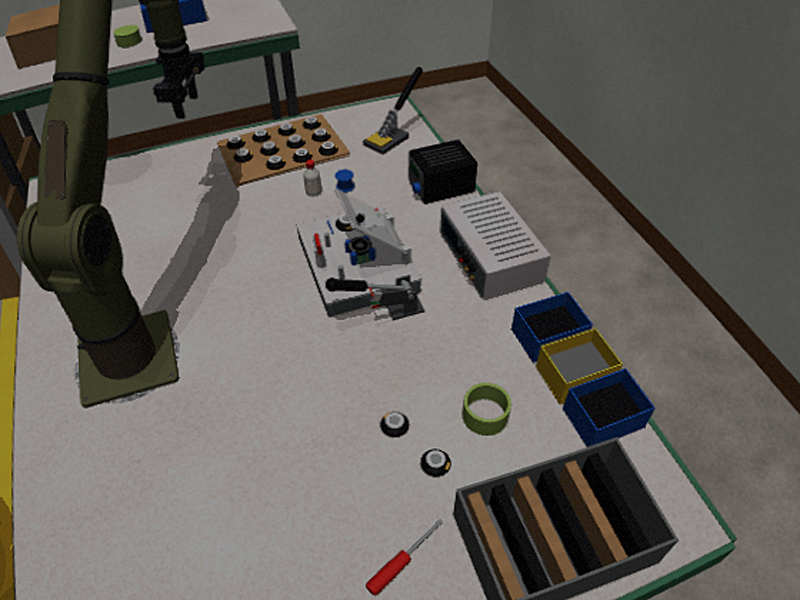

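Run:
```python
import cv2,numpy as np
a=np.load("pics/scene0.npy")[180:310,265:420,::-1]; cv2.imwrite("pics/sc1.png",cv2.resize(a,None,fx=4.5,fy=4.5,interpolation=cv2.INTER_CUBIC))
a=np.load("pics/side0.npy")[130:228,200:310,::-1]; a=np.clip(a*1.5,0,255).astype(np.uint8); cv2.imwrite("pics/si1.png",cv2.resize(a,None,fx=6,fy=6,interpolation=cv2.INTER_CUBIC))
```

```text
(no output)
```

View pics/sc1.png

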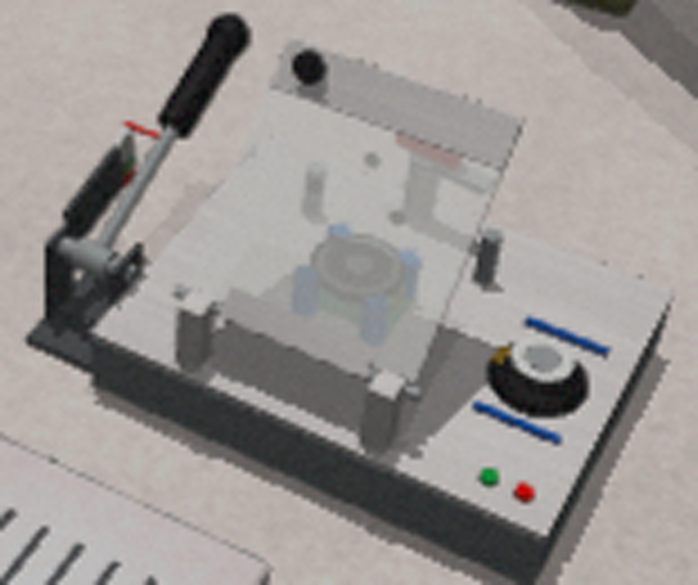

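View pics/si1.png

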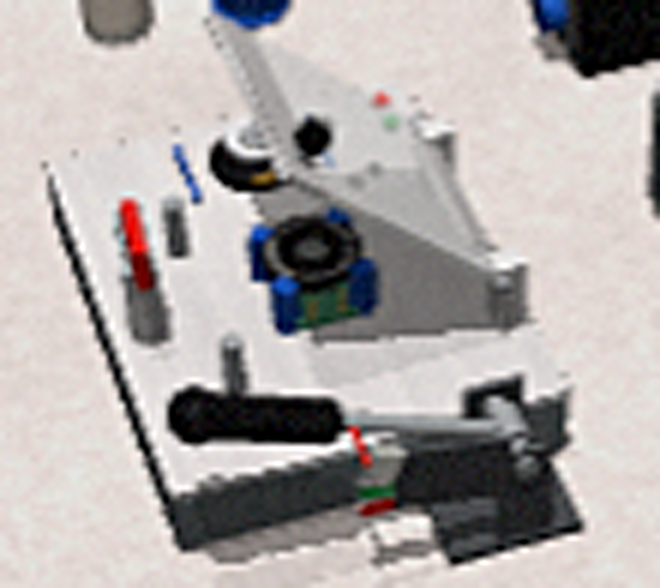

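```bash
cat > h.py <<'E'
from plant import r
import numpy as np
from scipy.optimize import least_squares
from scipy.spatial.transform import Rotation as Ro
def proj(n,X,c=None):
    c=c or r.camera_info(n); p=np.atleast_2d(X)@np.array(c["R"]).T+c["t"]; s=p[:,:2]/p[:,2:]
    s=s*(1+c["k1"]*(s**2).sum(1,keepdims=True)); return s*[c["fx"],c["fy"]]+[c["cx"],c["cy"]]
def j2w(P,p):
    c,s=np.cos(p[2]),np.sin(p[2]); P=np.atleast_2d(P); return np.c_[p[0]+c*P[:,0]-s*P[:,1],p[1]+s*P[:,0]+c*P[:,1],P[:,2]]
def lidp(rad,y,h,a): return [.085-rad*np.cos(a)-h*np.sin(-a)*-1*-1 if 0 else .085-rad*np.cos(a)+h*np.sin(a),y,.089+rad*np.sin(a)+h*np.cos(a)]
E
python3 - <<'E'
from h import *
sc=lambda u,v:(265-.5+(u+.5)/4.5,180-.5+(v+.5)/4.5); si=lambda u,v:(200-.5+(u+.5)/6,130-.5+(v+.5)/6)
def model(p):
    a=p[3]; t=p[4]
    g=lambda d:[.06-d*np.cos(.4),-.145,.06+d*np.sin(.4)]
    S=[[.105,.16,.05],[-.115,.16,.05],[.105,-.12,.05],lidp(.159,-.07,.003,a),lidp(.159,.07,.003,a),lidp(.144,-.048,.023,a),g(.18)]
    D=[[-.115,.16,.05],[-.115,-.12,.05],lidp(.159,.07,.003,a),lidp(.159,-.07,.003,a),lidp(.144,-.048,.023,a),g(.18),[-.095,0,.1295]]
    return np.r_[proj("scene",j2w(S,p)),proj("side",j2w(D,p))]
o=np.array([sc(545,540),sc(671,295),sc(95,345),sc(290,42),sc(523,120),sc(310,67),sc(232,33),si(45,165),si(178,497),si(205,18),si(285,175),si(314,135),si(192,415),si(133,240)])
f=least_squares(lambda p:(model(p)-o).ravel(),[.5,.1,0,.6,0],loss="soft_l1")
p=f.x;print(p);print(np.round(model(p)-o,1).tolist())
for n,P in dict(lid=lidp(.144,0,.003,p[3]),knob=lidp(.144,-.048,.023,p[3]),btn=[-.095,0,.1295],grip=[.06-.14*np.cos(.4),-.145,.1145]).items(): print(n,j2w(P,p).round(4))
E
```

```text
[ 0.56065779  0.07117619 -0.01155171  0.71496667  0.        ]
[[0.7, -0.7], [0.8, -1.3], [-1.5, -2.8], [0.4, -0.5], [0.3, 0.1], [-0.3, -0.3], [-0.7, -0.3], [0.4, -0.8], [-0.2, -0.8], [0.1, -0.1], [-0.2, 0.9], [0.5, -0.2], [0.4, -0.5], [0.9, -3.1]]
lid [[0.5389 0.0714 0.1857]]
knob [[0.5514 0.0233 0.2008]]
btn [[0.4657 0.0723 0.1295]]
grip [[ 0.49   -0.073   0.1145]]
```

```bash
cat >> h.py <<'E'
def go(pos,yaw,tilt=0):  # yaw of tool y (deg, world ccw); prints shift mm, turn deg
    s=r.get_state(); R0=Ro.from_quat(s["eef_rot"]); y=np.radians(yaw); Y=np.array([np.cos(y),np.sin(y),0]); Z=np.array([0,0,-1.])
    R1=Ro.from_matrix(np.c_[np.cross(Y,Z),Y,Z]); print(np.round(R0.inv().apply(np.array(pos)-s["tool_pos"])*1e3,1),np.round((R0.inv()*R1).as_rotvec(degrees=True),1), s["tool_pos"].round(4), round(s["clock"],2))
E
python3 -c "
from h import *
go([.536,.071,.235],-.7)"
```

```text
[-455.3 -332.9    3.6] [-0.1  0.1 65.6] [0.2648 0.5655 0.238 ] 0.1
```

Call:
{"method": "move_arm", "body": {
  "targets": [
    [[0,-455,-333,0,0,0,65.6],[0,-455,-333,0,0,0,65.6],[0,-455,-333,0,0,0,65.6],[0,-455,-333,0,0,0,65.6],[0,-455,-333,0,0,0,65.6],[0,-455,-333,0,0,0,65.6],[0,-455,-333,0,0,0,65.6],[0,-455,-333,0,0,0,65.6],[0,-455,-333,0,0,0,65.6],[0,-455,-333,0,0,0,65.6]]
  ]
}}

```text
clock: 1.35
tool_pos: [0.5378, 0.0648, 0.2385]
eef_rot: [0.715, 0.699, -0.001, 0.002]
contact_force: [-0.4, 0.4, -0.7]
opening: 0.006
finger_force: 0.0
```

Call:
{"method": "move_arm", "body": {
  "targets": [
    [[0,0,0,0,0,0,0],[0,0,0,0,0,0,0],[0,0,0,0,0,0,0]]
  ]
}}

```text
clock: 1.72
tool_pos: [0.5353, 0.0733, 0.2387]
eef_rot: [0.71, 0.704, 0.0, -0.0]
contact_force: [0.3, -0.4, 0.5]
opening: 0.005
finger_force: 0.0
```

```bash
python3 -c "
from h import *
go([.536,.071,.235],-.7)"
```

```text
[-2.3  0.7  3.7] [-0.  -0.   0.2] [0.5353 0.0733 0.2387] 1.73
```

Call:
{"method": "move_arm", "body": {
  "targets": [
    [[0,-2,2,40,0,0,0],[0,-2,-2,58,0,0,0],[0,-2,-10,78,0,0,0],[0,-2,-16,90,0,0,0],[0,-2,-20,102,0,0,0],[0,-2,-24,114,0,0,0],[0,-2,-27,126,0,0,0],[0,-2,-28,136,0,0,0],[0,-2,-29,144,0,0,0],[0,-2,-29,146,0,0,0]]
  ]
}}

```text
clock: 2.98
tool_pos: [0.5066, 0.0698, 0.0923]
eef_rot: [0.711, 0.703, -0.0, -0.0]
contact_force: [-1.9, -0.5, 11.8]
opening: 0.006
finger_force: 5.9
```

Call:
{"method": "move_arm", "body": {
  "targets": [
    [[0,0,0,2,0,0,0],[0,0,0,2,0,0,0],[0,0,0,2,0,0,0]]
  ]
}}

```text
clock: 3.35
tool_pos: [0.5066, 0.0698, 0.0922]
eef_rot: [0.711, 0.703, 0.0, 0.0]
contact_force: [-4.4, 0.3, 15.6]
opening: 0.008
finger_force: 7.6
```

Run:
```python
from h import *
import cv2
a=r.snapshot("side")[130:228,200:310,::-1]; a=np.clip(a*1.5,0,255).astype(np.uint8); cv2.imwrite("pics/si2.png",cv2.resize(a,None,fx=6,fy=6,interpolation=cv2.INTER_CUBIC))
print(r.get_state()["contact_force"])
```

```text
[-2.62733336  0.47146489 15.58163769]
```

View pics/si2.png

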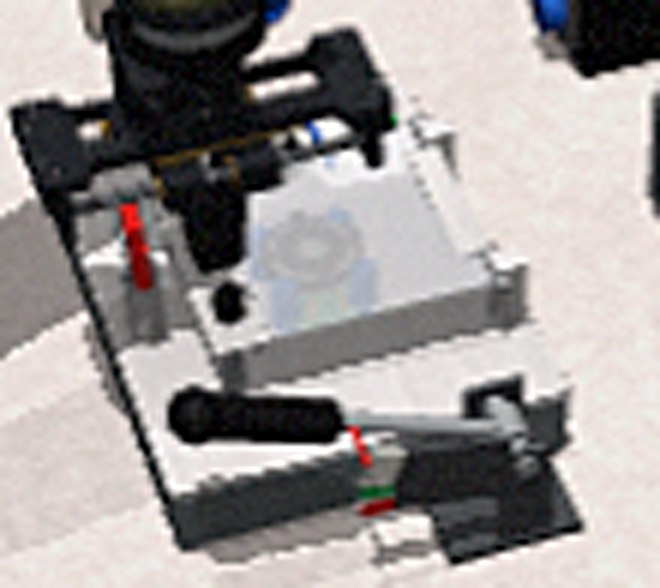

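Run:
```python
from h import *
p=[.56066,.07118,-.01155]
q=proj("side",j2w([[-.095+x,y,z] for z in(.1295,.0995) for y in(.022,-.022) for x in(-.005,.005)],p))
print(np.round((q-[200,130]+.5)*6,0).tolist())
go([.4657,.0723,.165],-.7)
```

```text
[[119.0, 198.0], [137.0, 194.0], [141.0, 251.0], [159.0, 246.0], [125.0, 240.0], [143.0, 236.0], [146.0, 293.0], [165.0, 288.0]]
[  2.  -40.9 -72.8] [ 0. -0.  0.] [0.5066 0.0698 0.0922] 3.4
```

Call:
{"method": "move_arm", "body": {
  "targets": [
    [[0,0,0,-60,0,0,0],[0.5,2,-41,-105,0,0,0],[0.5,2,-41,-105,0,0,0],[0.5,2,-41,-105,0,0,0],[0.5,2,-41,-105,0,0,0]]
  ]
}}

```text
clock: 4.03
tool_pos: [0.4662, 0.0722, 0.1946]
eef_rot: [0.711, 0.703, -0.001, -0.0]
contact_force: [0.8, -0.7, 0.2]
opening: 0.436
finger_force: 0.0
```

Run:
```python
from h import *
import cv2
c=r.camera_info("wrist");a=r.snapshot("wrist")[...,::-1]; np.save("pics/w1.npy",a)
p=[.56066,.07118,-.01155]
q=proj("wrist",j2w([[-.095+x,y,z] for z in(.1295,.0995) for y in(.022,-.022) for x in(-.005,.005)],p),c)
print(np.round(q,0).tolist())
a=np.clip(a*1.3,0,255).astype(np.uint8);cv2.imwrite("pics/w1.png",cv2.resize(a,(800,600),interpolation=cv2.INTER_CUBIC))
print(r.get_state()["tool_pos"])
```

```text
[[266.0, 199.0], [283.0, 199.0], [267.0, 267.0], [283.0, 267.0], [267.0, 187.0], [283.0, 187.0], [268.0, 248.0], [282.0, 248.0]]
[0.46608187 0.07221916 0.19458853]
```

View pics/w1.png

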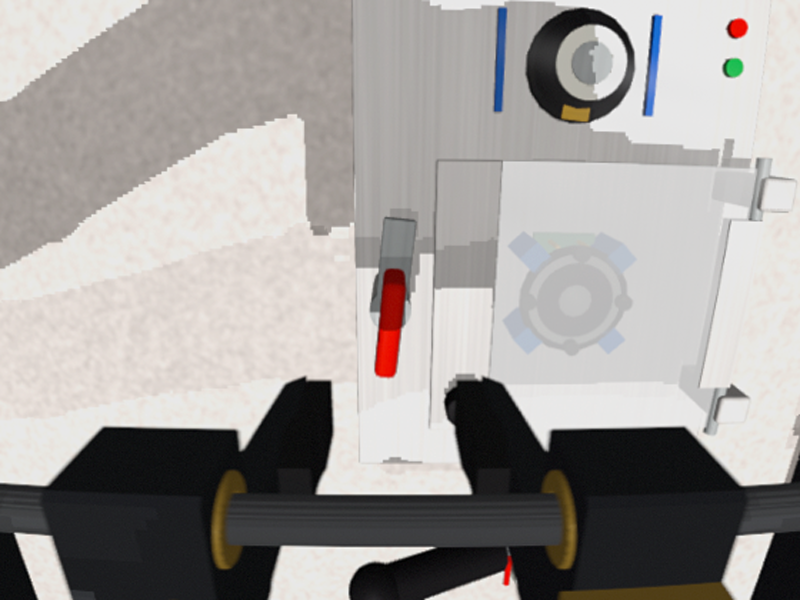

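Call:
{"method": "move_arm", "body": {
  "newtons": 15,
  "targets": [
    [[0.4,2.5,-1,30,0,0,4.8],[0.4,2.5,-1,60,0,0,4.8],[0.4,2.5,-1,80,0,0,4.8],[0.4,2.5,-1,87,0,0,4.8],[0.4,2.5,-1,87,0,0,4.8],[0,2.5,-1,87,0,0,4.8],[0,2.5,-1,87,0,0,4.8],[0,2.5,-1,87,0,0,4.8],[0,2.5,-1,87,0,0,4.8]]
  ]
}}

```text
clock: 5.2
tool_pos: [0.4648, 0.0751, 0.1092]
eef_rot: [0.74, 0.672, 0.0, -0.0]
contact_force: [-2.1, 1.4, 6.4]
opening: 0.113
finger_force: 15.0
```

Call:
{"method": "move_arm", "body": {
  "targets": [
    [[0,0,0,-2,0,0,10],[0,0,0,-2,0,0,20],[0,0,0,-2,0,0,30],[0,0,0,-2,0,0,40],[0,0,0,-2,0,0,50],[0,0,0,-2,0,0,60],[0,0,0,-2,0,0,70],[0,0,0,-2,0,0,80],[0,0,0,-2,0,0,83],[0,0,0,-2,0,0,83]]
  ]
}}

```text
clock: 6.45
tool_pos: [0.4682, 0.0714, 0.11]
eef_rot: [1.0, 0.012, 0.003, 0.003]
contact_force: [6.2, -8.2, -17.6]
opening: 0.112
finger_force: 15.0
```

Call:
{"method": "move_arm", "body": {
  "targets": [
    [[0,0,0,0,0,0,0],[0,0,0,0,0,0,0]]
  ]
}}

```text
clock: 6.7
tool_pos: [0.4681, 0.0714, 0.11]
eef_rot: [1.0, 0.012, 0.003, 0.003]
contact_force: [6.9, -8.0, -16.7]
opening: 0.112
finger_force: 15.0
```

Call:
{"method": "move_arm", "body": {
  "targets": [
    [[0.3,0,0,0,0,0,0],[0.3,0,0,0,0,0,0],[0.3,0,0,0,0,0,0],[0.3,0,0,-30,0,0,0],[0.3,0,0,-70,0,0,0],[0.3,0,0,-70,0,0,0],[0,5,60,-70,0,0,0],[0,10,110,-70,0,0,0],[0,17,146,-70,0,0,0],[0,17,146,-70,0,0,0]]
  ]
}}

```text
clock: 7.95
tool_pos: [0.4857, -0.0736, 0.1802]
eef_rot: [1.0, 0.011, 0.0, 0.001]
contact_force: [0.3, 0.7, 0.4]
opening: 0.003
finger_force: 0.0
```

Call:
{"method": "move_arm", "body": {
  "targets": [
    [[0,0,0,0,0,0,0],[0,0,0,0,0,0,0]]
  ]
}}

```text
clock: 8.2
tool_pos: [0.4854, -0.0688, 0.1802]
eef_rot: [1.0, 0.014, -0.001, -0.001]
contact_force: [-0.3, -0.5, 0.4]
opening: 0.003
finger_force: 0.0
```

Run:
```python
from h import *
import cv2
a=r.snapshot("wrist")[...,::-1]
a=np.clip(a*1.3,0,255).astype(np.uint8);cv2.imwrite("pics/w2.png",cv2.resize(a,(800,600),interpolation=cv2.INTER_CUBIC))
go([.4836,-.073,.135],-90.7)
```

```text
[-2.   4.  45.3] [-0.1  0.1  2.4] [ 0.4855 -0.069   0.1803] 8.25
```

View pics/w2.png

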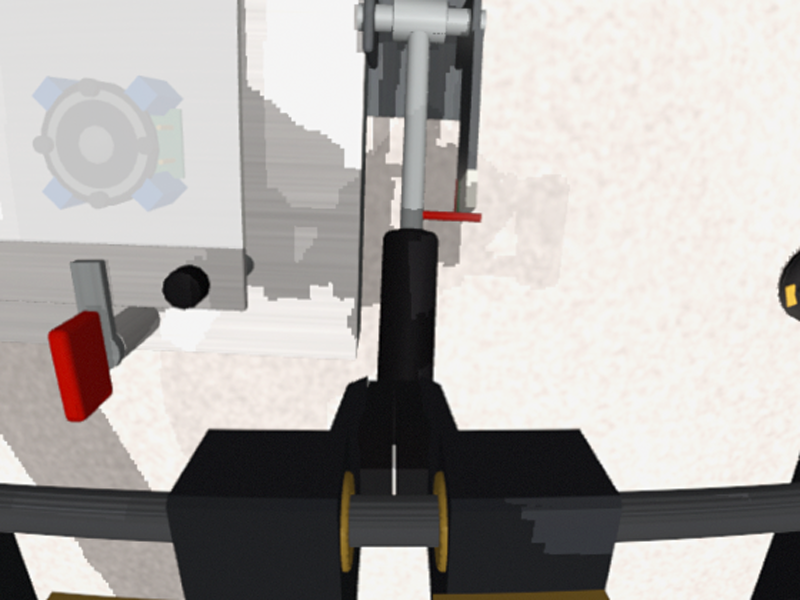

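Run:
```python
from h import *
for ax in ([.4657,.0723],[.468,.0714]):
  for t in (1.57,1.47,1.37,1.27):
    th=np.pi/2-t-.0116; d=np.array([np.cos(th),np.sin(th)]); n=np.array([-d[1],d[0]])
    P=[[*(ax+.044*d+s*.0075*n),.0995] for s in(1,-1)]+[[*(ax+e*.022*d+s*.005*n),.1295] for e in(1,-1) for s in(1,-1)]
    print(t,np.round(proj("wrist",P)*800/560).astype(int).tolist())
```

```text
1.57 [[69, 258], [100, 259], [41, 328], [64, 329], [59, 422], [80, 423]]
1.47 [[60, 260], [90, 258], [37, 329], [58, 328], [64, 423], [85, 422]]
1.37 [[52, 263], [81, 257], [32, 331], [53, 327], [69, 423], [89, 421]]
1.27 [[44, 267], [72, 258], [29, 333], [48, 327], [73, 424], [93, 419]]
1.57 [[70, 253], [101, 254], [42, 323], [65, 324], [60, 417], [81, 419]]
1.47 [[61, 255], [91, 253], [38, 324], [60, 323], [65, 418], [86, 418]]
1.37 [[53, 258], [82, 252], [33, 325], [54, 322], [70, 419], [90, 416]]
1.27 [[45, 262], [73, 253], [29, 328], [49, 322], [74, 419], [94, 415]]
```

Call:
{"method": "move_arm", "body": {
  "targets": [
    [[0,-2,4,20,0,0,0],[0,-2,4,40,0,0,0],[0,-2,4,50,0,0,0],[0,-2,4,58,0,0,0],[0,-2,4,66,0,0,0],[0,-2,4,74,0,0,0],[0,-2,4,78,0,0,0],[0,-2,4,80,0,0,0],[0,-2,4,80,0,0,0]]
  ]
}}

```text
clock: 9.38
tool_pos: [0.4824, -0.0744, 0.1011]
eef_rot: [1.0, 0.013, -0.001, -0.0]
contact_force: [-4.9, 0.2, 8.0]
opening: 0.008
finger_force: 3.6
```

Call:
{"method": "move_arm", "body": {
  "targets": [
    [[0,0,0,3,0,0,0],[0,0,0,6,0,0,0],[0,0,0,8,0,0,0],[0,0,0,9,0,0,0],[0,0,0,9,0,0,0],[0,0,0,9,0,0,0]]
  ]
}}

```text
clock: 10.12
tool_pos: [0.4814, -0.0744, 0.0922]
eef_rot: [1.0, 0.013, -0.002, -0.001]
contact_force: [-5.8, 0.6, 9.8]
opening: 0.004
finger_force: 4.3
```

Run:
```python
from h import *
import cv2
a=r.snapshot("side")[178:228,225:305,::-1]; b=r.snapshot("wrist")[100:240,210:370,::-1]
a=np.clip(a*1.5,0,255).astype(np.uint8);a=cv2.resize(a,(480,300),interpolation=cv2.INTER_CUBIC);b=cv2.resize(b,(320,280),interpolation=cv2.INTER_CUBIC)
o=np.zeros((300,800,3),np.uint8);o[:,:480]=a;o[:280,480:]=b;cv2.imwrite("pics/l.png",o)
# sector pointer: predicted grip ball end in side for travels
p=[.56066,.07118,-.01155]
for t in(.2,.27,.34):
    e=.4-t; print(t,np.round((proj("side",j2w([.06-.195*np.cos(e),-.145,.06+.195*np.sin(e)],p))-[225,178])*6).tolist())
s=r.get_state();print(s["tool_pos"],s["contact_force"],s["finger_force"])
```

```text
0.2 [[-2.0, 179.0]]
0.27 [[-4.0, 198.0]]
0.34 [[-4.0, 217.0]]
[ 0.4813975  -0.07434543  0.09218887] [-5.54204156 -0.26094057  9.1879309 ] 4.309154748916626
```

View pics/l.png

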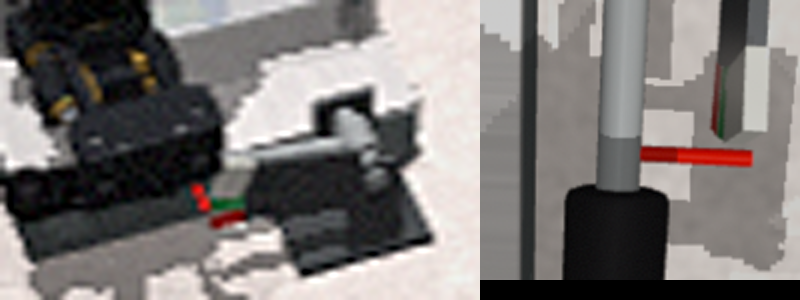

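Call:
{"method": "move_arm", "body": {
  "targets": [
    [[0,0,0,0,0,0,0],[0,0,0,0,0,0,0],[0,0,0,0,0,0,0],[0,0,0,0,0,0,0],[0,0,0,0,0,0,0],[0,0,0,0,0,0,0],[0,0,0,0,0,0,0],[0,0,0,0,0,0,0]]
  ]
}}

```text
clock: 11.22
tool_pos: [0.4814, -0.0743, 0.0922]
eef_rot: [1.0, 0.013, -0.002, -0.001]
contact_force: [-5.7, -0.6, 8.9]
opening: 0.006
finger_force: 4.3
```

```bash
python3 -c "
from plant import r
s=r.get_state();print(s['tool_pos'],s['contact_force'])
print(r.finish_job())"
```

```text
[ 0.48139255 -0.07432613  0.09218923] [-5.69102766 -0.56411597  8.89234709]
the job is handed in; nothing more can be done
None
```

I handed the job in at about 11 s with the lid shut, the turnbutton square across it, and the lever held in the green band at about 0.26 rad (estimated from tool height and the camera view) with about 9 N. The hand-in returned no verdict, so I don't know how it was judged.

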